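Free the rest post beside the polishing lap, raise it to the pointer and hold it

TASK

On the stand, turn the black clamp knob about a quarter turn anticlockwise so that its tongue swings well clear of the post's collar, then grip the steel post by its upper shaft and draw it straight up, without forcing it sideways, until the needle of the little height pointer points at the rim of the collar. The post must stay in its bore and drops back if let go, so finish while still holding it steady there with the gripper; do not shift the pointer or the things lying around.

Things in the scene. Friction and masses are not known exactly. Their poses are not given: they have to be found in the camera images.
- stand: fixed grey stand, foot plate 100 x 250 x 12 mm, origin under its centre, z up. In its frame, one row along y: pointer column (10 mm wide, 140 high) at y -90 mm; square boss (70 mm wide, 75 high) with the upright bore (23 mm wide, 62 deep) at y -10; clamp pillar (44 wide, 75 high) at y +80. Both x sides are free: grip the post with fingers closing along the stand's x
- post: loose steel post, 0.3 to 0.65 kg, upright in the bore, sliding freely (1 mm play). Origin on its axis at the underside of its collar (75 mm above the bench when seated), z up. Below: stem 22 mm thick, 58 mm long, tapered foot; 0 to 10 mm above: collar, 48 mm in diameter; 10 to 85 mm above: upper shaft, 20 mm in diameter. Its own turn means nothing
- collar_mid (a point): point on the post's axis at half the height of the collar, 5 mm above the post's origin
- shaft_grip (a point): point on the axis of the post's upper shaft where it is best gripped, 60 mm above the post's origin, 25 mm below its top
- clamp (a joint): angle of the clamp knob: 0 when its tongue points at the post (stand's -y), growing anticlockwise seen from above; stops at -0.3 and 1.75; stiff (about 0.1 N m), stays where left. Tongue 40 mm wide, 10 thick, reaching 76 mm from the knob's axis, 1.5 mm above the seated collar; it blocks the post until about 0.55. Starts at -0.15 to 0.2
- knob_grip (a point): point to grip on the knob's axis, 121 mm above the bench, in an upright black bar 12 mm wide, 46 mm long, 38 mm tall (bottom 97, top 135 mm above the bench, just above the tongue). Its frame turns with the knob: y along the bar, -y the way the tongue points, x across the bar (fingers close along x)
- pointer (a joint): height in m of the pointer needle above the middle of the seated collar; small brass slider on the column, held by friction; set between 0.025 and 0.040, not to be moved
- pointer_tip (a point): tip of the 5 mm thick steel needle, level, pointing at the post's axis, 30 mm short of it (6 mm clear of the collar's rim)
- tin: bystander: lidded metal tin 89 x 69 x 55 mm, origin under its centre
- bottle: bystander: grey bottle 40 mm in diameter, 85 mm tall, origin under its centre
- dresser: bystander: brass block 60 x 45 x 22 mm, origin under its centre
- bore_mouth (a point): centre of the bore's mouth, on the boss's flat top 75 mm above the bench, where the collar sits when the post is down
Things that resemble listed ones, but are neither listed nor needed, are in the scene too. What is shaped like the post but red is not meant.

How it is judged:
By the outcome, as a careful person would: the job done as asked, in the order asked, and still so for the second after the job is handed in, while the arm keeps its last pose, push and grip.
It also fails if it takes over 45 s, if anything falls off the work surface, if the arm or the gripper's body presses on something with over 40 N, if the wrist force passes 120 N, or if a joint passes its speed limit or range.

ROBOT

A 7-joint arm with a two-finger parallel gripper is mounted at the origin on the work surface. World frame = base frame: x ahead of the robot, y to its left, z up, the work surface at z = 0. Lengths are in mm, angles in rad, forces in N, time in s.
With the tool pointing down it reaches from about 400 to 900 mm from the base axis. Payload 5.6 kg.
Tool frame: the origin (TCP) lies midway between the tips of the shut fingers; the grasp point (between the pads) lies 19 mm behind it; z points along the fingers, y is the line along which they close (so a half turn about z gives the same grasp; the last joint's range is limited). The gripper opens to 92 mm and grips with 3 to 60 N. Pads are 20 mm wide; open, the fingers measure 128 mm over their backs; the gripper's body (75 mm by 189 mm) begins 69 mm behind the grasp point.
Start: joints at [1.071, 0.468, -0.012, 1.603, 0.006, 1.071, -0.056], TCP at [286.663, -583.381, 214.592] pointing down, gripper open.
Joint ranges: [-2.53, 2.53], [-0.31, 2.02], [-1.57, 1.55], [0.28, 2.44], [-1.29, 4.43], [0.15, 1.84], [-2.92, 2.92]. Speed limits (rad/s): [2.57, 2.57, 3.14, 3.14, 3.14, 3.14, 3.14].

INTERFACE

Orientations are given as a rotation vector (axis times angle).
In Python, from cell import robot, grip, kin, viewer gives the robot as it stands. Calls block until the motion is done:
- robot.movep(position, orientation): joint-space move of the TCP to a pose.
- robot.servo_line(position, feed=150, rotation=None): straight line of the TCP; rotation=None keeps the orientation; feed is the mean speed in mm/s.
- robot.goto_joints(angles): joint-space move.
- grip(opening, newtons=None): opening from 0.0 (shut) to 1.0 (fully open); newtons is the grip in N (None keeps the last); returns when the fingers have stopped.
- robot.hold(seconds).
- kin.ik(position, orientation): joint angles nearest the present ones, or None.
- robot.observe(): the state.
- viewer.read_camera(name): name is "side" or "top"; returns the picture (480x640x3 uint8, red, green, blue); there is no depth.
- viewer.camera_info(name): a dict with "camera_matrix" (3x3 intrinsics, pixels), "k1" (the pictures are not rectified: a ray, as slopes to the right and down, at radius r is drawn at 1 + k1 r^2 times it, then the intrinsics apply), "R" (3x3) and "t" (3): a world point X has camera coordinates R X + t. Camera axes: x right, y down, z forward; pixel columns grow to the right and rows downward; lengths in mm; the calibration is good to about 2 mm. A picture is of the moment at which its call begins. camera_info takes no time and is no camera call.
A pose or a line that the arm cannot do raises robot.IKError and nothing moves.
- robot.job_done(): hands the job in; it is judged then, once.
Trained networks look in the newest picture that a camera, given by its name, has taken for a name from the list of things; names that differ only in an ending like _2 or _b are one class to them, and where a whole thing is asked for, a point or a joint stands for the part that bears it (a point fixed in the world has none). Each returns a list of dicts, best first, with "confidence" (0 to 1); they miss things now and then, are a little off and sometimes report something else, mostly with a low value. They report only what shows in the picture. A call takes as long as a camera call. They do not tell look-alikes from the thing itself.
- viewer.silhouettes(name, camera): "mask" (480x640 bool, what is visible of it).
- viewer.pinpoint(name, camera): "at" ([x, y, z] in mm, in the coordinates of the camera as it stood for that picture, good to about 4 mm: a listed point, or the origin of a listed thing).
The state is a dict: "t": time; "joints": joint angles; "joint_velocities": joint speeds; "joint_torque": joint torques, N m; "tcp_pos": TCP position; "tcp_rot": TCP orientation; "contact_force": force on the tool from outside, world axes, zero at the start; "wrist_torque": the same for the moment, N m; "grip_width": opening from 0.0 (shut) to 1.0 (fully open); "grip_force": force on a finger pad.
Only numpy, scipy, OpenCV 4.12 (cv2) and the standard library are available. Lean on these libraries where they do the work, as an engineer would, in place of code of your own. Each camera call takes 0.05 s, during which the arm holds its last target. There are 200 camera calls.

## Working session

There is one attempt and no reset: what is moved stays moved. The work goes in short steps, each a Python script; the robot and the scene stay as the last script left them, time stands still between calls to the robot, and variables do not carry over. Pictures are saved under pics/ and viewed, at most 10 in all, crops included, and the job is handed in when it is done.

```bash
mkdir -p pics
cat > h.py <<'E'
import numpy as np, cv2
from cell import robot, grip, kin, viewer
def info(c):
    i=viewer.camera_info(c); return np.array(i["camera_matrix"],float),i["k1"],np.array(i["R"],float),np.array(i["t"],float)
def proj(c,X):
    K,k1,R,t=info(c); p=np.atleast_2d(X)@R.T+t; s=p[:,:2]/p[:,2:]; s=s*(1+k1*(s**2).sum(1,keepdims=True)); return s@K[:2,:2].T+K[:2,2]
def world(c,p):
    K,k1,R,t=info(c); return R.T@(np.array(p)-t)
def pin(n,c):
    return [(round(d["confidence"],2),world(c,d["at"]).round(1)) for d in viewer.pinpoint(n,c)]
E
python3 - <<'E'
from h import *
a=[]
for c in("side","top"):
    im=viewer.read_camera(c); cv2.imwrite(f"pics/{c}0.png",im[:,:,::-1])
    K,k1,R,t=info(c); print(c,"cam",(-R.T@t).round(),K[0,0])
    for n in["stand","post","shaft_grip","knob_grip","pointer_tip","bore_mouth","collar_mid","tin","bottle","dresser"]:
        for cf,w in pin(n,c): print(n,cf,w,proj(c,w).round()[0])
E
```

```text
side cam [ 470. -492.  553.] 435.34713340091514
stand 0.7 [536.1  -7.1   4.7] [310. 306.]
post 0.83 [525.9 -16.5  76. ] [303. 281.]
post 0.75 [365.7 -96.3  52.6] [199. 348.]
post 0.55 [ 489.  -210.5   57.7] [298. 405.]
shaft_grip 0.9 [ 369.3 -102.3  116.9] [192. 321.]
shaft_grip 0.81 [528.6 -20.  135.1] [303. 253.]
knob_grip 0.63 [574.9  56.3 120.5] [325. 226.]
pointer_tip 0.9 [513.2 -44.7 105.7] [296. 281.]
bore_mouth 0.94 [527.3 -18.2  77.2] [304. 281.]
collar_mid 0.91 [358.8 -98.5  62. ] [193. 346.]
collar_mid 0.85 [527.3 -14.4  81.4] [303. 277.]
collar_mid 0.81 [ 487.4 -211.7   65.2] [297. 403.]
tin 0.92 [ 6.115e+02 -1.566e+02  6.000e-01] [378. 377.]
bottle 0.77 [738.2  12.3  -4. ] [420. 285.]
bottle 0.47 [ 612.7 -158.3   -1.2] [379. 378.]
dresser 0.75 [371.4  21.4   1.7] [210. 309.]
top cam [408.  65. 965.] 565.6949182535559
stand 0.74 [531.1 -12.5   3.6] [349. 257.]
post 0.89 [523.4 -22.2  69.4] [358. 256.]
post 0.84 [ 488.9 -213.7   55.8] [474. 277.]
post 0.61 [ 364.2 -100.7   56.5] [409. 356.]
shaft_grip 0.94 [ 486.6 -215.8  116.6] [487. 275.]
shaft_grip 0.79 [360.8 -99.  117.1] [415. 361.]
shaft_grip 0.68 [522.9 -18.4 137.1] [360. 251.]
knob_grip 0.87 [575.4  56.2 121.7] [309. 218.]
pointer_tip 0.74 [510.6 -45.7 112.8] [376. 261.]
bore_mouth 0.93 [520.2 -21.1  72.4] [358. 258.]
collar_mid 0.85 [524.6 -21.6  80.8] [358. 255.]
collar_mid 0.74 [ 486.  -214.3   64.1] [476. 279.]
collar_mid 0.67 [362.2 -96.4  63.3] [407. 358.]
collar_mid 0.22 [523.9 -19.   70.4] [356. 256.]
tin 0.88 [ 6.088e+02 -1.578e+02 -4.000e-01] [430. 213.]
bottle 0.92 [7.339e+02 1.330e+01 4.000e-01] [332. 145.]
dresser 0.78 [368.7  22.7  -2.6] [329. 353.]
```

View pics/side0.png

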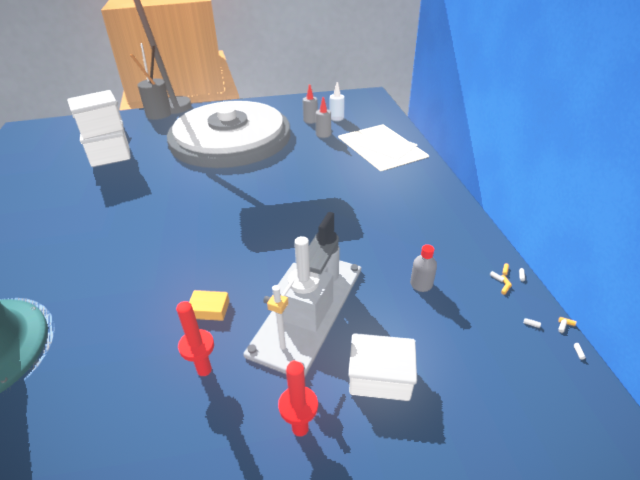

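View pics/top0.png

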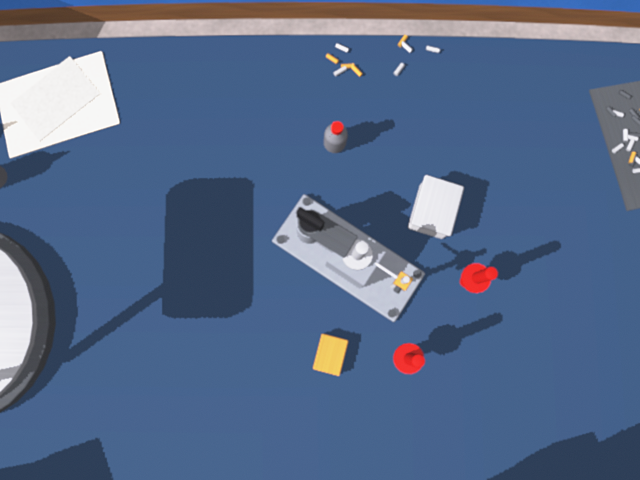

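Run:
```python
import cv2
a=cv2.imread("pics/side0.png")[190:340,230:400];b=cv2.imread("pics/top0.png")[180:330,270:440]
cv2.imwrite("pics/crop0.png",cv2.resize(cv2.hconcat([a,b]),(800,353),interpolation=cv2.INTER_CUBIC))
```

```text
(no output)
```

View pics/crop0.png

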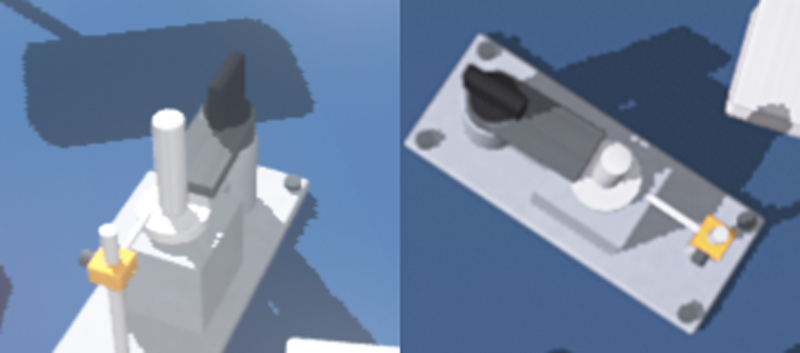

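The steel post is at side (303,253) / top (360,251). The look-alikes are two red posts, at side (192,321) and (297,400), top (415,361) and (487,275). I choose the steel one, because it stands in the stand's boss with the tongue over its collar, which the crop confirms. The pointer's brass slider is at side (277,303) and the knob is at side (327,228).

```bash
cat >> h.py <<'E'
from scipy.optimize import least_squares
from scipy.spatial.transform import Rotation as Ro
def back(c,px,z):
    f=lambda q:(proj(c,[q[0],q[1],z])[0]-px)
    return least_squares(f,[520,0]).x
def rot(a): # tool down, tool y along world heading a
    y=np.array([np.cos(a),np.sin(a),0]); z=np.array([0,0,-1.]); x=np.cross(y,z)
    return Ro.from_matrix(np.c_[x,y,z]).as_rotvec()
E
python3 - <<'E'
from h import *
pts=[]
def add(l,w,wt): pts.append((l,np.array(w)[:2],wt))
S={"shaft_grip":(0,-10),"collar_mid":(0,-10),"bore_mouth":(0,-10),"knob_grip":(0,80),"pointer_tip":(0,-40),"stand":(0,0)}
for c in("side","top"):
  viewer.read_camera(c)
  for n,l in S.items():
    for d in pin(n,c):
      if d[0]>.5 and np.hypot(*(d[1][:2]-[530,-10]))<90: add(l,d[1],1.)
for px,l in zip([(304,194),(272.1,240.8),(394.1,321.5),(425.1,274.3)],[(50,125),(-50,125),(-50,-125),(50,-125)]): add(l,back("top",px,12),1.)
def tr(q,l): c,s=np.cos(q[2]),np.sin(q[2]); return np.array([q[0]+c*l[0]-s*l[1],q[1]+s*l[0]+c*l[1]])
r=least_squares(lambda q:np.concatenate([(tr(q,l)-w)*k for l,w,k in pts]),[530,-10,-.59],loss="soft_l1",f_scale=3)
q=r.x; print(q)
for l,w,k in pts: print(l,(tr(q,l)-w).round(1))
print("post",tr(q,(0,-10)),"knob",tr(q,(0,80)))
k=tr(q,(0,80)); a=back("top",(358,236.5),96.5);b=back("top",(343.1,255.6),96.5);m=(a+b)/2-k
print("tongue",np.hypot(*m),np.hypot(*(a-b)),"th",(np.arctan2(m[1],m[0])-(q[2]-np.pi/2)), "edge th",np.arctan2(*(a-b)[::-1])-q[2])
tip=tr(q,(0,-40))
for z in (105,110,115,120): print(z,proj("side",[*tip,z]),proj("top",[*tip,z]))
for th in(0,1.5):
  for h in(0,np.pi):
    j=kin.ik([*k,104],rot(q[2]+th+h)); print(th,h,None if j is None else np.round(j,2))
for h in(0,np.pi):
    j=kin.ik([*tr(q,(0,-10)),116],rot(q[2]+h)); print("post",h,None if j is None else np.round(j,2))
np.save("q.npy",q)
E
```

```text
[531.11102596 -10.46461076  -0.59946186]
(0, -10) [-2.   0.4]
(0, -10) [ 0.7 -3.5]
(0, -10) [-1.4 -0.8]
(0, 80) [-3.4 -1.5]
(0, -40) [-3.9  1.1]
(0, 0) [-0.2 -1.9]
(0, -10) [ 2.5 -2.2]
(0, -10) [1.5 0.8]
(0, -10) [ 1. -0.]
(0, 80) [-0.1  1.4]
(0, -40) [-1.8  0.4]
(50, 125) [2.5 1.2]
(-50, 125) [1.6 2.8]
(-50, -125) [-0.9  0.8]
(50, -125) [2.8 0.1]
post [525.46904351 -18.72100428] knob [576.24688551  55.58653748]
tongue 75.43576393377144 38.201252098155976 th 0.041060066715822074 edge th -0.07476888420997774
105 [[292.98576756 281.09989962]] [[374.20156892 262.90221368]]
110 [[292.80232729 278.6420546 ]] [[374.60314149 262.51623586]]
115 [[292.61708313 276.15871999]] [[375.0093086  262.12582325]]
120 [[292.43001035 273.64952411]] [[375.42014929 261.73089924]]
0 0 [ 0.2   0.54 -0.46  1.84  0.31  0.83 -1.01]
0 3.141592653589793 [ 0.7   0.99 -1.33  1.81  1.04  1.24  1.6 ]
1.5 0 [ 0.39  0.61 -0.72  1.83  0.51  0.89  0.33]
1.5 3.141592653589793 [-0.04  0.49 -0.15  1.86  0.1   0.8  -2.48]
post 0 [ 0.34  0.44 -0.45  1.96  0.26  0.8  -0.86]
post 3.141592653589793 [ 0.9   0.88 -1.33  1.93  0.95  1.16  1.73]
```

Run:
```python
from h import *
q=np.load("q.npy"); k=np.array([576.2,55.6])
def st(m): o=robot.observe(); print(m,round(o["t"],2),np.round(o["tcp_pos"],1),np.round(o["contact_force"],1),np.round(o["wrist_torque"],2),round(o["grip_width"],3),round(o["grip_force"],1))
st("0")
robot.movep([*k,190],rot(q[2])); grip(.5,6); robot.servo_line([*k,104],feed=100); st("down")
grip(0,6); robot.hold(.2); st("closed")
im=viewer.read_camera("top"); cv2.imwrite("pics/g1.png",cv2.resize(im[150:330,240:460,::-1],None,fx=3,fy=3))
```

```text
0 1.8 [ 286.7 -583.4  214.6] [-0.5 -0.4 -0.1] [ 0.03  0.   -0.03] 0.999 0.0
down 6.11 [576.7  55.8 104.6] [ 0.8 -0.4 -0.4] [ 0.   -0.07  0.07] 0.498 0.0
closed 6.92 [577.   55.1 104.2] [ 4.  -3.  -0.6] [-0.59 -0.87  0.11] 0.133 5.9
```

View pics/g1.png

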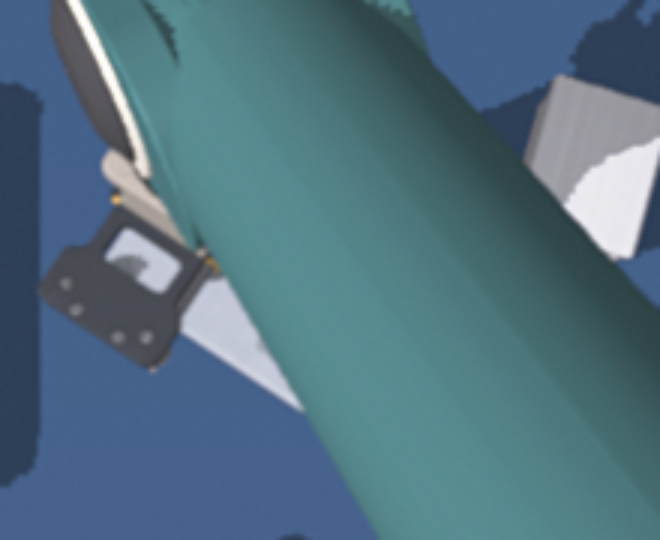

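The width reads 12.2 mm, so the bar is between the pads; in the top view the gripper sits at about crop (130,260), over the knob. I'll centre it with the measured side force, then turn.

```bash
cat >> h.py <<'E'
def st(m): o=robot.observe(); print(m,round(o["t"],2),np.round(o["tcp_pos"],1),np.round(o["contact_force"],1),np.round(o["wrist_torque"],2),round(o["grip_width"],3),round(o["grip_force"],1)); return o
E
python3 - <<'E'
from h import *
q=np.load("q.npy"); u=np.array([np.cos(q[2]),np.sin(q[2])]); k=np.array([576.2,55.6])
for i in range(3):
    f=np.array(robot.observe()["contact_force"][:2])@u
    if abs(f)<1.5: break
    k=k+u*np.sign(f)*.8; robot.servo_line([*k,104],feed=20); robot.hold(.1); st("c")
grip(0,30); robot.hold(.2); st("grip"); np.save("k.npy",k)
for th in(.25,.5,.75,1.0,1.25,1.5):
    robot.servo_line([*k,104],feed=20,rotation=rot(q[2]+th)); o=st(th)
    if np.linalg.norm(o["contact_force"])>30: print("stop");break
E
```

```text
c 7.32 [577.   55.1 104.2] [ 1.8 -2.4  2.2] [-0.59 -0.6   0.05] 0.136 5.9
c 7.67 [577.1  55.1 104.2] [-0.2 -1.4  4.4] [-0.42 -0.06  0.14] 0.132 5.9
grip 8.08 [577.1  55.1 104.2] [ 0.2 -1.8  5.5] [-0.37 -0.1  -0.05] 0.13 30.0
0.25 8.48 [577.1  55.1 104.2] [ 0.4 -2.4  5.3] [-0.37 -0.07  0.02] 0.126 29.9
0.5 8.88 [577.   55.1 104.2] [-0.  -1.2  5.5] [-0.39 -0.02  0.1 ] 0.13 29.9
0.75 9.28 [577.   55.1 104.2] [-0.4 -1.3  5.3] [-0.39 -0.1   0.13] 0.131 29.9
1.0 9.68 [576.9  55.1 104.2] [-0.3 -1.2  5.4] [-0.38 -0.07  0.08] 0.132 29.9
1.25 10.08 [576.9  55.1 104.2] [-0.  -1.6  5.9] [-0.4  -0.04  0.15] 0.13 29.9
1.5 10.48 [576.9  55.  104.2] [-0.4 -1.4  5.4] [-0.39 -0.06  0.14] 0.127 29.9
```

Run:
```python
from h import *
q=np.load("q.npy"); k=np.load("k.npy")
grip(.5,30); robot.servo_line([*k,200],feed=150); p=np.array([526,-19.1])
robot.movep([400,-230,260],rot(q[2])); st("up")
ims=[]
for c,(r,cc) in(("side",(190,230)),("top",(180,270))):
    im=viewer.read_camera(c); cv2.imwrite(f"pics/{c}2.png",im[:,:,::-1]); ims.append(im[r:r+150,cc:cc+170,::-1])
    for n in("knob_grip","pointer_tip","collar_mid","shaft_grip"): print(c,n,[w for w in pin(n,c) if np.hypot(*(w[1][:2]-[530,-10]))<90])
cv2.imwrite("pics/c2.png",cv2.resize(cv2.hconcat(ims),(800,353),interpolation=cv2.INTER_CUBIC))
```

```text
up 13.22 [ 400.7 -229.   259.8] [ 0.5 -0.9 -0.9] [ 0.01 -0.   -0.03] 0.5 0.0
side knob_grip [(0.71, array([576. ,  54.5, 119.9]))]
side pointer_tip [(0.79, array([510. , -41.3, 105.8]))]
side collar_mid [(0.92, array([523.6, -15.9,  80.1]))]
side shaft_grip [(0.81, array([528.1, -17.9, 134.4]))]
top knob_grip [(0.81, array([574.2,  54.4, 122.7]))]
top pointer_tip [(0.55, array([509.6, -46.6, 110.8]))]
top collar_mid [(0.84, array([523.2, -21.5,  81.4]))]
top shaft_grip [(0.75, array([521.4, -16.8, 137.5])), (0.73, array([524.6, -20.8,  79.4]))]
```

View pics/c2.png

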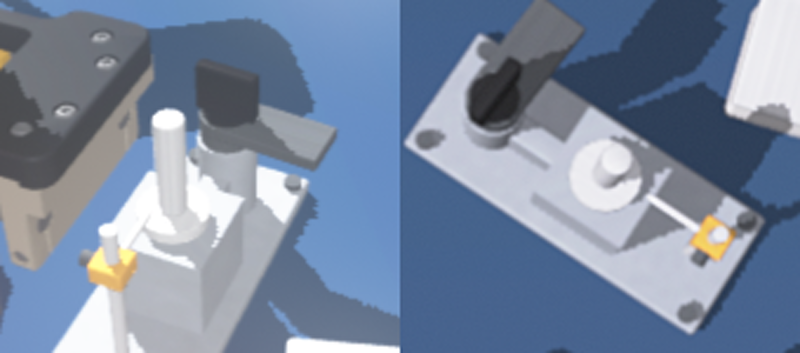

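Run:
```python
import cv2
a=cv2.imread("pics/side0.png")[262:312,262:329]
cv2.imwrite("pics/needle.png",cv2.resize(a,(804-4,600),interpolation=cv2.INTER_NEAREST))
```

```text
(no output)
```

View pics/needle.png

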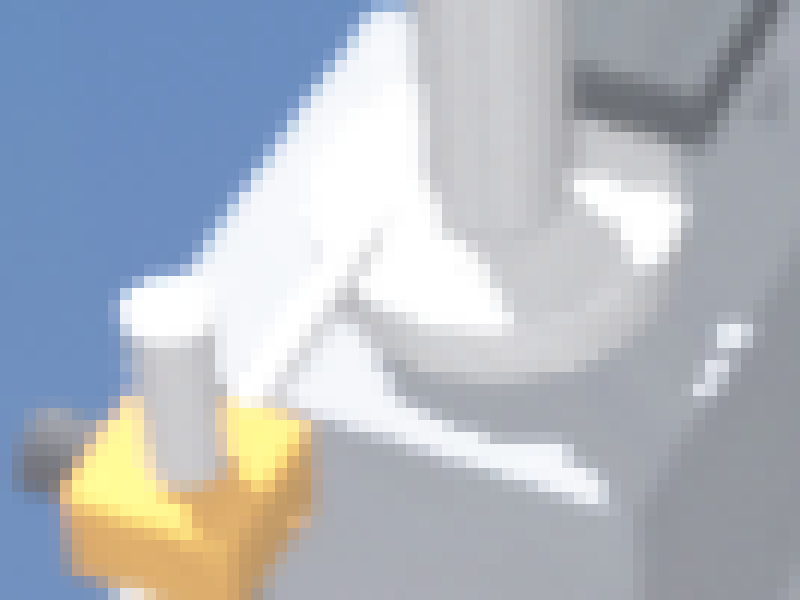

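The tongue now points about 1.5 rad away, at top crop (545,45), well clear of the collar. The needle tip is near side pixel (293,280.5), so z is roughly 107. Next I'll grip the post, centring on side force as with the knob.

Run:
```python
from h import *
q=np.load("q.npy"); u=np.array([np.cos(q[2]),np.sin(q[2])]); p=np.array([526,-19.1])
robot.movep([*p,200],rot(q[2])); grip(.6,5); robot.servo_line([*p,116],feed=120); st("down")
grip(0,5); robot.hold(.15); st("closed")
for i in range(4):
    f=np.array(robot.observe()["contact_force"][:2])@u
    if abs(f)<1.2: break
    p=p+u*np.sign(f)*.6; robot.servo_line([*p,116],feed=20); robot.hold(.1); st("c")
grip(0,40); robot.hold(.2); st("grip"); np.save("p.npy",p)
robot.servo_line([*p,121],feed=30); st("5")
robot.servo_line([*p,142],feed=50); robot.hold(.3); st("26")
im=viewer.read_camera("side"); cv2.imwrite("pics/side3.png",im[:,:,::-1])
cv2.imwrite("pics/c3.png",cv2.resize(im[237:312,250:350,::-1],(800,600),interpolation=cv2.INTER_CUBIC))
for n in("pointer_tip","collar_mid"): print(n,[w for w in pin(n,"side") if np.hypot(*(w[1][:2]-[530,-10]))<90])
```

```text
down 15.9 [526.5 -18.8 116.5] [0.2 0.4 0.3] [ 0.01  0.   -0.02] 0.603 0.0
closed 16.68 [526.3 -19.3 116.2] [ 1.3 -1.4  1.9] [-0.16 -0.09  0.04] 0.217 5.0
c 17.02 [526.3 -19.3 116.1] [-2.1 -0.9  4.4] [-0.02  0.39 -0.01] 0.217 5.0
grip 17.44 [526.3 -19.3 116.2] [-2.2  0.4  5.9] [0.04 0.51 0.03] 0.209 40.0
5 17.76 [526.  -19.6 120.5] [ 0.  -0.3 -5.4] [ 0.05 -0.14 -0.  ] 0.212 40.0
26 18.62 [526.3 -19.4 141.8] [-0.3 -0.4 -5.4] [-0.01  0.01 -0.03] 0.207 40.0
pointer_tip [(0.7, array([512.7, -44.6, 107.3])), (0.64, array([578.1,  54.6, 124.6]))]
collar_mid [(0.75, array([524.7, -13.8, 105.9])), (0.18, array([525.3, -22.5, 160.4]))]
```

View pics/c3.png

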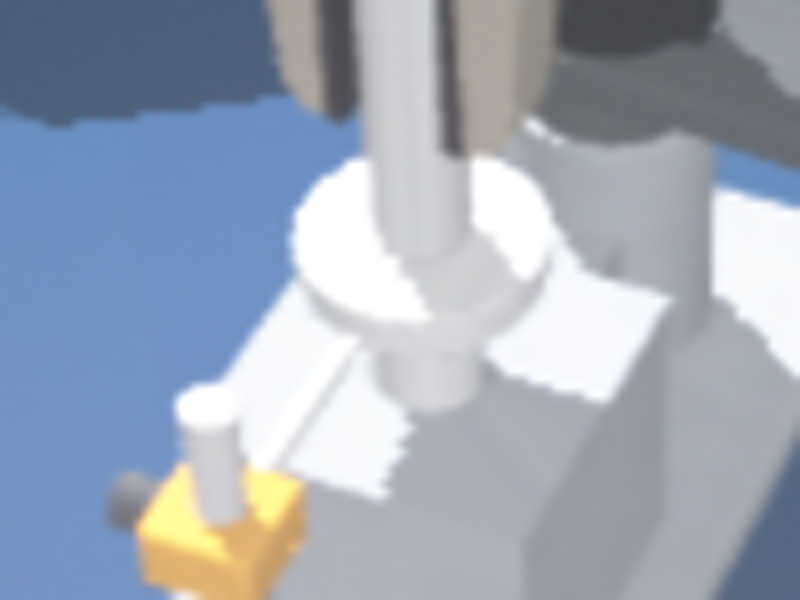

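Run:
```python
from h import *
q=np.load("q.npy"); c=np.array([526.2,-19.4]); v=np.array([-np.sin(q[2]),np.cos(q[2])]); u=np.array([np.cos(q[2]),np.sin(q[2])])
im=cv2.imread("pics/side3.png"); x0,y0,s=278,250,14
big=cv2.resize(im[y0:y0+42,x0:x0+56],None,fx=s,fy=s,interpolation=cv2.INTER_CUBIC)
big=np.clip((big.astype(float)-110)*1.75,0,255).astype(np.uint8)
P=lambda X:((proj("side",X)-[x0,y0]+.5)*s)
t=np.linspace(0,2*np.pi,60)
mid=106-.2
for z,col in((mid+5,(0,0,255)),(mid-5,(0,160,0))):
    X=np.c_[c[0]+24*np.cos(t),c[1]+24*np.sin(t),np.full(60,z)]
    cv2.polylines(big,[P(X).astype(int)],True,col,1)
for z,col in((104,(255,0,0)),(108,(255,0,255))):   # needle: axis outline, box of 5 mm
    for a,b in((-2.5,0),(2.5,0),(0,2.5),(0,-2.5)):
        X=[[*(c-30*v+a*u),z+b],[*(c-70*v+a*u),z+b]]
        cv2.line(big,*[tuple(int(i) for i in e) for e in P(X)],col,1)
cv2.imwrite("pics/ov.png",big); print(big.shape)
```

```text
(588, 784, 3)
```

View pics/ov.png

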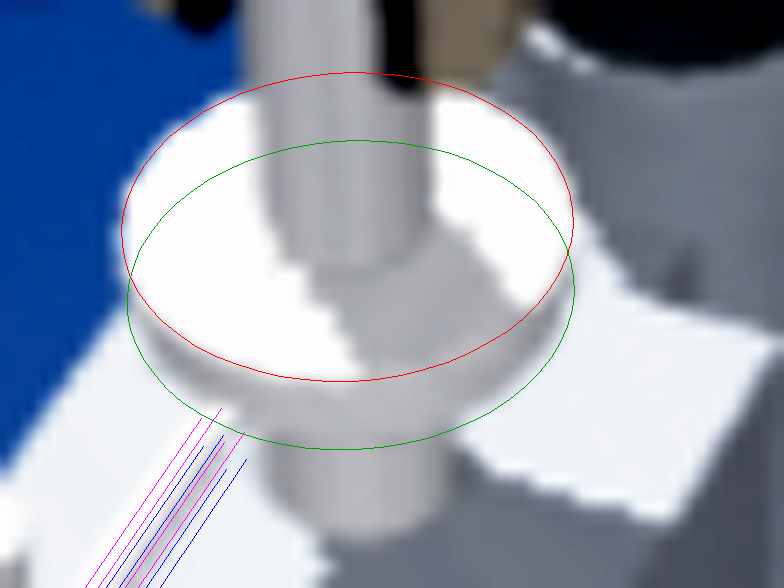

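Run:
```python
from h import *
im=cv2.imread("pics/side3.png")
print("cols",list(range(283,306)))
for r in range(272,294): print(r,*["%3d"%g for g in im[r,283:306,2]])
q=np.load("q.npy"); c=np.array([526.2,-19.4]); v=np.array([-np.sin(q[2]),np.cos(q[2])]); u=np.array([np.cos(q[2]),np.sin(q[2])])
for z in(104,106,108,110): print(z,"tip ctr,R,L,top,bot",*[proj("side",[*(c-30*v+a*u),z+b])[0].round(1) for a,b in((0,0),(2.5,0),(-2.5,0),(0,2.5),(0,-2.5))])
print(proj("side",[*(c-24*v),105.8])[0],proj("side",[*(c-24*v),110.8])[0],proj("side",[*(c-24*v),100.8])[0])
print([ (round(d["confidence"],2),d["mask"].sum(),np.argwhere(d["mask"])[0],) for d in viewer.silhouettes("pointer_tip","side")])
```

```text
cols [283, 284, 285, 286, 287, 288, 289, 290, 291, 292, 293, 294, 295, 296, 297, 298, 299, 300, 301, 302, 303, 304, 305]
272 112 114 132 197 217 223 248 254 255 255 255 255 255 255 255 255 255 254 243 211 206 208 209
273 114 124 180 233 236 216 216 245 254 255 255 255 255 255 255 255 255 255 248 219 208 209 209
274 116 156 229 246 245 225 199 209 235 252 255 255 255 255 255 255 255 255 254 244 215 209 209
275 136 206 242 248 247 235 209 196 203 219 236 251 254 255 255 255 255 255 255 249 221 209 209
276 202 240 247 248 247 239 223 205 199 201 208 220 228 240 251 253 253 254 255 254 243 219 218
277 232 247 248 248 248 247 245 232 213 203 204 207 210 216 222 225 225 227 232 232 223 217 217
278 246 248 248 248 248 248 248 246 237 223 220 214 210 210 213 215 216 214 217 219 217 215 216
279 248 248 248 248 248 248 248 248 248 251 253 242 213 211 213 213 215 216 214 215 217 217 216
280 248 248 248 248 248 248 248 250 254 254 250 231 220 217 211 210 212 214 214 213 214 214 214
281 247 248 248 248 248 248 249 254 255 254 236 237 238 221 200 197 203 208 210 212 213 211 207
282 247 248 248 248
[... 935 characters left out ...]
0 171
292 255 255 247 222 229 243 247 247 247 247 248 248 248 248 248 246 226 186 171 170 170 170 171
293 255 253 232 226 241 246 247 247 247 247 247 248 248 248 248 248 242 210 175 170 170 170 170
104 tip ctr,R,L,top,bot [293.6 281.8] [295.1 282.3] [292.  281.4] [293.5 280.6] [293.7 283.1]
106 tip ctr,R,L,top,bot [293.5 280.9] [295.1 281.3] [292.  280.4] [293.4 279.6] [293.6 282.1]
108 tip ctr,R,L,top,bot [293.4 279.9] [295.  280.4] [291.9 279.4] [293.4 278.7] [293.5 281.1]
110 tip ctr,R,L,top,bot [293.4 278.9] [294.9 279.4] [291.8 278.4] [293.3 277.7] [293.5 280.1]
[295.35192066 278.27442734] [295.18158074 275.8145176 ] [295.52061606 280.70934522]
[(0.61, np.int64(375), array([281, 291]))]
```

Pixel edges put the needle's top tip edge at about side (293.4,278.3) and the collar's near top rim at about (295,276.0). That puts the needle about 3 mm above the collar's middle, so I'll raise the post by 3 mm and check.

Run:
```python
from h import *
p=np.load("p.npy"); q=np.load("q.npy")
robot.servo_line([*p,145.2],feed=15); robot.hold(.4); st("up")
im=viewer.read_camera("side"); cv2.imwrite("pics/side4.png",im[:,:,::-1])
for n in("pointer_tip","collar_mid"): print(n,[w for w in pin(n,"side")])
for r in range(270,284): print(r,*["%3d"%g for g in im[r,285:302,0]])
x0,y0,s=278,250,14
b=cv2.resize(im[y0:y0+42,x0:x0+56,::-1],None,fx=s,fy=s,interpolation=cv2.INTER_NEAREST).astype(float)
cv2.imwrite("pics/f.png",np.clip((b-180)*3.4,0,255))
c=np.array([526.2,-19.4]); v=np.array([-np.sin(q[2]),np.cos(q[2])])
print([proj("side",[*(c-24*v),z])[0].round(1) for z in (114,109,104)])
```

```text
up 19.59 [526.5 -19.4 145.2] [-0.  -0.5 -5.6] [-0.01 -0.05  0.02] 0.208 40.0
pointer_tip [(0.63, array([512.5, -44. , 103.4]))]
collar_mid [(0.9, array([524.2, -15. , 113.1])), (0.75, array([ 488.2, -212.6,   64.9])), (0.56, array([360.5, -96.9,  60. ]))]
270 114 128 190 237 253 255 255 255 255 255 255 255 255 255 255 244 213
271 118 152 211 214 223 251 254 255 255 255 255 255 255 255 255 249 220
272 133 201 228 213 197 218 247 254 255 255 255 255 255 255 255 255 246
273 181 235 244 224 196 195 211 234 251 254 255 255 255 255 255 255 255
274 229 246 247 234 211 197 198 205 218 224 239 252 254 255 255 255 255
275 242 248 248 246 240 221 203 201 204 207 214 222 229 231 233 238 242
276 247 248 248 248 247 241 226 211 205 206 209 212 214 216 216 217 220
277 248 248 248 248 248 247 237 226 219 212 212 212 213 214 215 215 215
278 248 248 248 248 248 248 247 247 243 234 226 220 213 213 215 215 215
279 248 248 248 248 248 248 250 253 254 249 243 233 215 207 211 213 216
280 248 248 248 248 248 250 254 254 251 241 243 234 210 198 204 208 212
281 248 248 248 248 249 254 255 254 236 238 240 224 201 196 203 207 211
282 248 248 248 248 252 255 254 243 223 239 236 212 193 195 202 207 211
283 248 248 248 250 255 255 249 225 230 243 237 214 194 195 201 208 212
[array([295.1, 274.2]), array([295.2, 276.7]), array([295.4, 279.2])][ WARN:0@1.240] global loadsave.cpp:1063 imwrite_ Unsupported depth image for selected encoder is fallbacked to CV_8U.
```

View pics/f.png

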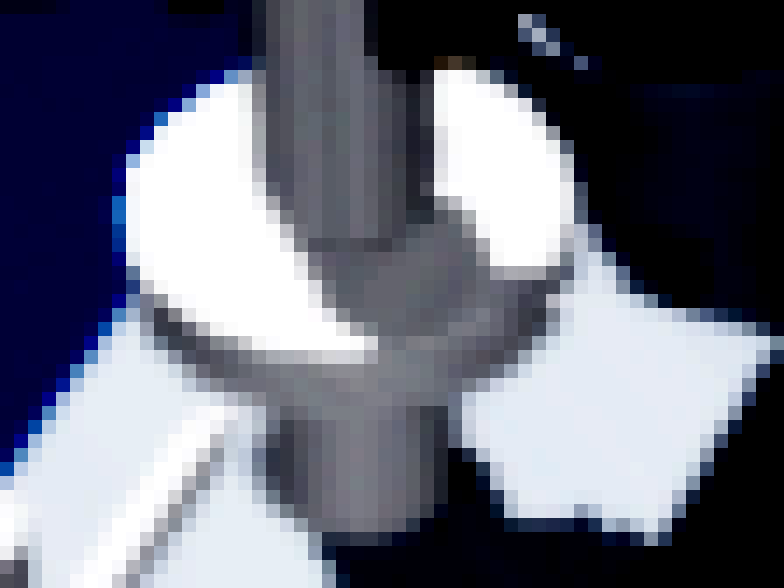

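The needle's tip edge is at about side (293,278.6) and the collar's top rim is at about (295,274.4). The model puts the needle at 108 to 109 mm and the collar's middle at 109 mm. I'll trim down 0.5 mm and hand in.

Run:
```python
from h import *
p=np.load("p.npy")
robot.servo_line([*p,144.7],feed=10); robot.hold(.6); st("end"); print(robot.job_done())
```

```text
end 20.59 [526.5 -19.4 144.7] [-0.3  0.  -5.5] [-0.07  0.02 -0.01] 0.211 40.0
the job is handed in; nothing more can be done
None
```

The job is handed in after about 21 s: the clamp was turned to about 1.5 rad, and the steel post is held at 40 N with its collar's middle about 28.5 mm above its seated height, within my estimate of ±1.5 mm of the needle's height; the handover returned no verdict.

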